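# Clamp a lock case in the forend jig

## Robot

A 6-joint arm with a two-finger parallel gripper is mounted at the origin on a cart in front of the work surface, level with it; the furniture and walls round the work are solid. World frame = base frame: x ahead of the robot, y to its left, z up, the work surface at z = 0. Lengths are in mm, angles in rad, forces in N, time in s.
With the tool pointing down it reaches from about 275 to 750 mm from the base axis. Payload 10.2 kg.
Tool frame: the origin (TCP) lies where the fingers leave the gripper's body, on its centre line; the fingertips stand 73 mm ahead of it and the grasp point (between the pads) lies 54 mm ahead of it; z points along the fingers, y is the line along which they close (so a half turn about z gives the same grasp; the last joint's range is limited). The gripper opens to 85 mm and grips with 20 to 120 N. Pads are 22 mm wide; open, the fingers measure 114 mm over their backs; the gripper's body (76 mm by 85 mm) begins 54 mm behind the grasp point. The pads swing forward as they close: fully open they stand 13 mm farther back than shut.
Start: joints at [1.1, 0.313, 1.498, -0, 1.331, -0.223], TCP at [128.781, 508.967, 303.894] pointing down, gripper open.
Joint ranges: [-2.94, 2.94], [-0.97, 2.17], [0.19, 2.56], [-1.23, 4.37], [0.02, 3.11], [-2.88, 2.88]. Speed limits (rad/s): [2.39, 2.39, 3.01, 3.14, 3.14, 3.14].

## Interface

Orientations are given as a unit quaternion [w, x, y, z].
In Python, from rig import ctrl gives the robot as it stands.
- The arm moves only by the shell command python3 -m creep 'ROWS' [OPENING] [FORCE]. ROWS is JSON, a list that holds one entry, the list of rows, each a list of 6 numbers: the shift along the world's x, y, z in units of 25 mm (1.0 is 25 mm), then the turn, a rotation vector about the world's x, y, z in units of 5 degrees (1.0 is 5 degrees). In form: [[[x, y, z, ax, ay, az], ...]]. A call has 1 to 20 rows; each row is the pose to reach, as a shift and turn from the pose commanded when the call began; what a row does not reach only later rows make up. A row lasts 1/12 s, in which the tool goes at most 41.7 mm and 7.16 degrees, less where a joint would pass 70% of its speed; a pose out of reach is approached as far as the arm can. A call with a gripper value outside its range is refused whole. OPENING is the finger opening in mm, from 0 to 85.4, set as the call begins (- or left out, the last holds). The fingers move at their own pace and stop on an object; FORCE is the grip in N (left out, the last holds). Time passes only in rows, so rows that repeat a pose let the fingers close. It gives the time, the measured TCP pose, the force, the opening and the grip force at its end, in the units of the state.
- ctrl.sense(): the state, without advancing time (a new reading comes with each control period).
- ctrl.capture(name): name is "scene" or "top" or "wrist"; returns a dict with "image" (480x640x3 uint8, red, green, blue), "fx", "fy", "cx", "cy" (pixels), "R" (3x3) and "t" (3): a world point X has camera coordinates R X + t. Camera axes: x right, y down, z forward; pixel columns grow to the right and rows downward; lengths in mm; the calibration is good to about 2 mm. A picture is of the moment at which its call begins. There is no depth.
- ctrl.finish_job(): hands the job in; it is judged then, once.
The state is a dict: "time_s": time; "joints": joint angles; "dq": joint speeds; "tau": joint torques, N m; "eef_pos": TCP position; "ee_rot": TCP orientation; "force": force on the tool from outside, world axes, zero at the start; "wrist_torque": the same for the moment, N m; "grip_width": opening from 0.0 (shut) to 1.0 (fully open); "grip_force": force on a finger pad.
Only numpy, scipy, OpenCV 4.12 (cv2) and the standard library are available. Lean on these libraries where they do the work, as an engineer would, in place of code of your own. Each camera call takes 0.05 s, during which the arm holds its last target. There are 200 camera calls.

## Task

Set the lock case up for work in the green jig, using only touches and pushes, gripping and lifting nothing. Push the lock case across the bed until its faceplate sits squarely home against both steel stops; then swing the clamp strap right round over the case to its stop while the cam lever is still up; then push the red-balled cam lever fully down so that the rubber foot clamps the case. Push gently and leave the tin, the loose cylinder and the screwdriver alone.

Things in the scene. Friction and masses are not known exactly. Their poses are not given: they have to be found in the camera images.
- holding_jig: Fixed green plate on the worktop, spanning x -95..75, y -140..130 mm about its origin (at worktop height); bed top at z = 12 mm. Its x axis points away from the robot, towards the stops. The clamp's vertical axis stands at x = -25, y = -100 mm; a stop pin (radius 4) at x = -40, y = -120 mm rises to z = 58 mm.
- stops (a point): Point midway between the two steel stop blocks, on the plane of their faces towards the lock case (jig x = 38.5, y = 0, z = 12 mm). The blocks are 32 mm wide, centred at jig y = -74 and +74 mm, 18 mm tall above the bed; the bolts of the case pass between them.
- mortice_lock: Loose grey-brown lock case with brass faceplate, 0.4-0.8 kg, flat on the bed. Origin under its middle. Own y axis points at the stops. Case x -65..65, y -51..34, 16 mm high; faceplate y 35..38, x -90..90, 20 mm high; two bolts reach y = 51. Push its plain rear edge (y = -51, robot side, 3-7 N). Starts 14-28 mm short, up to 0.06 rad askew; home when its origin is at jig x = 0, own y along jig x.
- clamp_swing (a joint): Strap's angle about its vertical axis, rad, growing clockwise seen from above. 0 = clear: its tip points 200 degrees counter-clockwise from the jig's x (towards the robot, slightly right); 1.92 = at its stop, tip along jig +y across the case. Starts 0 to 0.35, stays where left; about 1 N to push at 55 mm from the axis.
- clamp_strap: Steel bar 22 mm wide, 9 mm thick. Origin on the swing axis, at mid thickness (54.5 mm above the worktop, lever up). Its x axis points to the rounded tip at 91 mm; tail ends at -20 mm. Push its long upright side, e.g. at x = 55 mm, fingertips some 40 mm above the worktop: that clears the case (top at 28 mm) and faceplate (32 mm).
- clamp_pad: Black rubber foot, 17 mm diameter, sprung 3 N/mm, under the strap 68 mm from the swing axis. Origin under its middle: 5 mm above the case with the lever right up, 2.4 mm at lever 0.45. Lever fully down lowers the strap 8 mm, so it presses the case with about 9 N. With the lever down it is too low to swing onto the case.
- cam_lever (a joint): Lever's angle, rad: 0 = 80 degrees above level, 1.40 = fully down, level. Starts 0.2 to 0.45 (up), stays where left. It points away from the strap's tip, in the upright plane through the strap, and turns with it. Level pivot on the swing axis, 74 mm above the worktop. About 2 N at the ball moves it, a little more near the end.
- lever_handle: Arm of the cam lever: steel rod 10 mm thick with a red ball of 22 mm diameter at its end. Origin at the ball's centre, 90 mm from the pivot. Its z axis points along the rod away from the pivot.
- pin_tin: Bystander: round grey tin, 64 mm diameter, 22 mm high, loose on the worktop left of the jig. Origin under its middle.
- cylinder_a: Bystander: nickel euro lock cylinder, 44 x 72 x 17 mm, loose on the worktop left of the jig. Origin under its middle.
- screwdriver_amber: Bystander: screwdriver with amber handle, 186 mm long, 25 mm thick, loose on the worktop behind the jig. Origin under its middle, long axis y.
Not all that is in view belongs to the job. What is shaped like the mortice_lock but blue is not meant.

How it is judged (in metres and radians):
On the way, in this order (a step that is already met when the one before it is completed fails the run):
1. the lock case is home: faceplate against both stops, strap not yet over it, lever up (x of mortice_lock in the frame of holding_jig above -0.003 m and angle between the y axis of mortice_lock and the x axis of holding_jig, either way round below 0.03 rad and value of joint cam_lever below 0.6 rad and value of joint clamp_swing below 1.2 rad), for 0.2 s.
2. the strap is swung over the case to its stop, the lever still up (value of joint clamp_swing above 1.8 rad and value of joint cam_lever below 0.6 rad), for 0.2 s.
3. the cam lever is fully down (value of joint cam_lever above 1.3 rad), for 0.2 s.
At the end, for the whole second after the job is handed in: The lock case rests with its faceplate within 3 mm of both stops (square within 0.03 rad, within 20 mm of the bed's middle sideways), the strap lies across it (swing above 1.8 of 1.92 rad), the cam lever is down (above 1.3 of 1.40 rad) and the foot presses the case with more than 4 N (x of mortice_lock in the frame of holding_jig above -0.003 m and angle between the y axis of mortice_lock and the x axis of holding_jig, either way round below 0.03 rad and y of mortice_lock in the frame of holding_jig between -0.02 and 0.02 m and value of joint clamp_swing above 1.8 rad and value of joint cam_lever above 1.3 rad and contact force between clamp_pad and mortice_lock above 4 N and linear speed of mortice_lock below 0.01 m/s); the robot touches nothing.
It fails at once if the lock case is lifted off the bed or tipped (z of mortice_lock in the frame of holding_jig above 0.018 m or angle between mortice_lock's own z axis and vertical above 0.1 rad).
It fails at once if the strap or the lever is gripped or forced (over 35 N) (contact force between the fingers and clamp_strap above 35 N or contact force between the fingers and lever_handle above 35 N).
It fails at once if the lock case is rammed (over 45 N) (contact force between the fingers and mortice_lock above 45 N).
It fails at once if a bystander is moved by more than 15 mm (distance of any of pin_tin, cylinder_a, screwdriver_amber from where it was at the start of the episode above 0.015 m).
It also fails if it takes over 61 s, if anything falls off the work surface, if the arm or the gripper's body presses on something with over 40 N, if the wrist force passes 120 N, or if a joint passes its speed limit or range.

## Working session

There is one attempt and no reset: what is moved stays moved. The work goes in short steps, Python scripts to look and compute and a shell command to move; the robot and the scene stay as the last step left them, time stands still between calls to the robot, and variables do not carry over. Pictures are saved under pics/ and viewed, at most 10 in all, crops included, and the job is handed in when it is done.

```bash
mkdir -p pics; cat > h.py <<'E'
import numpy as np, cv2
from rig import ctrl
def cap(n,f=None):
    c=ctrl.capture(n); c={k:np.array(v) if k in('image','R','t') else v for k,v in c.items()}
    if f: cv2.imwrite('pics/'+f,cv2.cvtColor(c['image'],cv2.COLOR_RGB2BGR))
    return c
def ray(c,u,v,z):
    d=c['R'].T@np.array([(u-c['cx'])/c['fx'],(v-c['cy'])/c['fy'],1.]); o=-c['R'].T@c['t']
    return o+d*(z-o[2])/d[2]
def proj(c,X):
    p=c['R']@np.array(X,float)+c['t']; return np.array([c['fx']*p[0]/p[2]+c['cx'],c['fy']*p[1]/p[2]+c['cy']])
E
python3 - <<'E'
from h import *
for n in('top','scene'):
    c=cap(n,n+'1.png'); print(n,(-c['R'].T@c['t']).round(),c['fx'],c['R'].round(2).tolist())
print(ctrl.sense())
E
```

```text
top [ 479. -150. 1048.] 495.49732606884663 [[-0.03, -1.0, -0.0], [-0.99, 0.03, -0.11], [0.11, 0.0, -0.99]]
scene [  117. -1064.   998.] 593.871731407106 [[0.88, -0.47, -0.01], [-0.31, -0.57, -0.76], [0.35, 0.68, -0.65]]
{'time_s': 0.1, 'joints': array([ 1.09960172e+00,  3.13393033e-01,  1.49833096e+00, -2.16488122e-05,
        1.33103171e+00, -2.23395135e-01]), 'dq': array([ 0.00110515, -0.0001061 , -0.0014521 , -0.00087024,  0.00073736,
       -0.00098646]), 'tau': array([ 1.96971472e-03, -4.12901008e+01, -2.60142320e+01, -1.37153256e-04,
        3.03065935e-03,  5.38395398e-06]), 'eef_pos': array([128.71310296, 508.82792302, 303.40413119]), 'ee_rot': array([-1.88038930e-04,  1.23580399e-01,  9.92334393e-01, -5.50382526e-04]), 'force': array([ 0.07881818,  0.47076717, -0.43324676]), 'wrist_torque': array([-0.01533953, -0.02001092,  0.05071316]), 'grip_force': 0.0, 'grip_width': 0.9994373842911218}
```

View pics/top1.png

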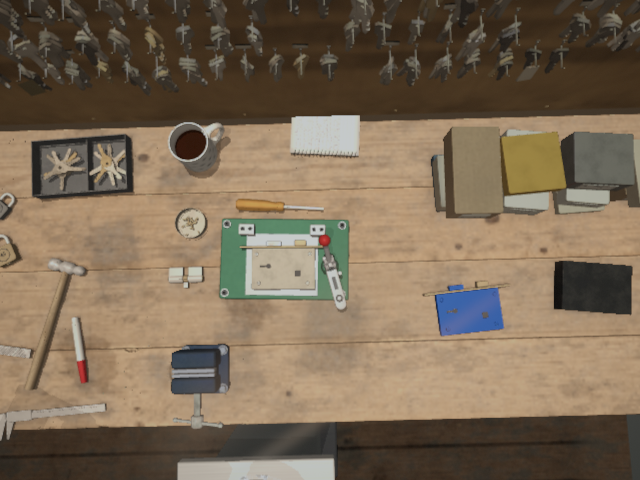

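View pics/scene1.png

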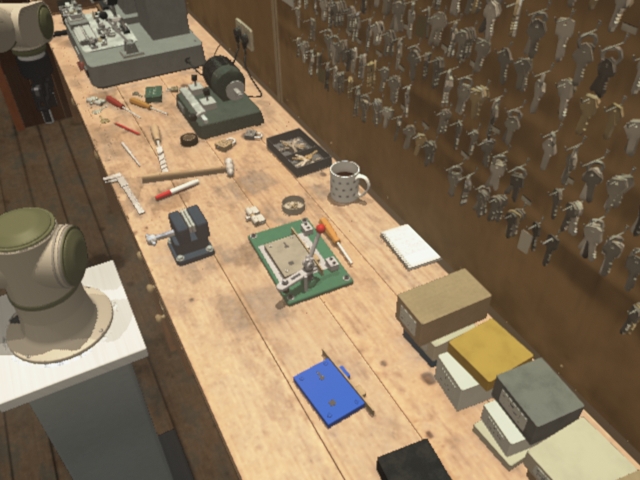

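The top view shows two things that could be the lock: the grey-brown case on the green jig at (283,268), and the blue decoy at (470,310), which I reject. The red ball is at (325,240) and the strap tip at (340,303). The tin is at (191,222), the cylinder at (185,275), the screwdriver at (280,207) and the vise at (200,370).

```bash
python3 - <<'E'
from h import *
c=cap('top'); im=c['image']; hsv=cv2.cvtColor(im,cv2.COLOR_RGB2HSV)
def big(m):
    return max(cv2.findContours(m,0,1)[0],key=cv2.contourArea)
g=big(cv2.inRange(hsv,(60,80,40),(90,255,200)))
P=np.array([ray(c,*p[0],12)[:2] for p in g],np.float32)
r=cv2.minAreaRect(P); print('jig rect',r)
b=cv2.boxPoints(r); print(b)
m=cv2.inRange(hsv,(0,170,120),(6,255,255)); m[:, :250]=0; m[300:]=0;m[:200]=0
q=big(m)[:,0].mean(0);print('ball px',q)
# faceplate brass edge & case colour
for u,v in((283,262),(260,247),(238,247),(300,247),(255,240)): print(u,v,im[v,u],hsv[v,u])
x=im[205:320,205:360]; cv2.imwrite('pics/crop1.png',cv2.resize(x,None,fx=5,fy=5,interpolation=cv2.INTER_CUBIC)[:,:,::-1])
E
```

```text
jig rect ((555.6591186523438, -68.64126586914062), (264.3912353515625, 165.62611389160156), 87.68572998046875)
[[ 467.57547  -197.38501 ]
 [ 633.0665   -204.07312 ]
 [ 643.7428     60.102478]
 [ 478.2517     66.79059 ]]
ball px [323.86206897 239.82758621]
283 262 [191 179 157] [ 19  45 191]
260 247 [160 140 107] [ 19  84 160]
238 247 [ 84 125  96] [ 69  84 125]
300 247 [155 138 104] [ 20  84 155]
255 240 [198 202 199] [ 68   5 202]
```

View pics/crop1.png

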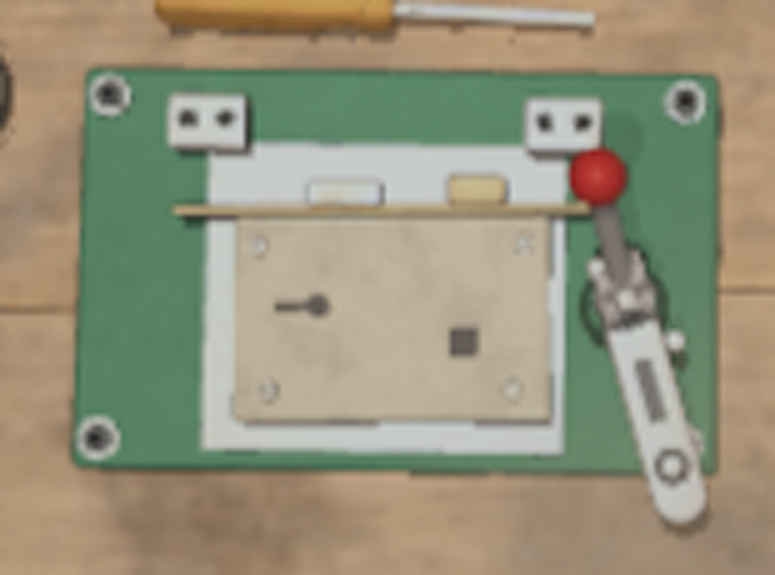

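The crop confirms the choice: a grey-brown case with a brass faceplate on the green jig. The faceplate runs from crop (175,210) to (590,210), the rear edge from (233,415) to (550,415), and the strap tip is near (682,508).

```bash
cat >> h.py <<'E'
th=-0.0403; J0=np.array([565.9,-64.0]); RJ=np.array([[np.cos(th),-np.sin(th)],[np.sin(th),np.cos(th)]])
def tojig(p): return RJ.T@(np.array(p)[:2]-J0)
def tow(p): return J0+RJ@np.array(p,float)
E
python3 - <<'E'
from h import *
c=cap('top'); f=lambda x,y:(205+x/5-.4,205+y/5-.4)
for n,x,y,z in(('fpL',175,208,32),('fpR',592,210,32),('rearL',235,414,28),('rearR',549,414,28),('stopL',208,151,30),('stopR',563,155,30),('tipend',683,521,59),('axisnut',627,297,62),('holetip',672,466,59),('scr',590,15,5)):
    print(n,tojig(ray(c,*f(x,y),z)).round(1))
t=tow((-25,-100)); d=-RJ@np.array([np.cos(3.3),np.sin(3.3)])
print('axis px',proj(c,[*t,59]))
q=(323.86,239.83)
s=cap('scene');hsv=cv2.cvtColor(s['image'],cv2.COLOR_RGB2HSV);m=cv2.inRange(hsv,(0,170,120),(6,255,255));m[:,:290]=0;m[:200]=0;m[260:]=0
k=max(cv2.findContours(m,0,1)[0],key=cv2.contourArea);q2=k[:,0].mean(0);print(q2)
A=[];B=[]
for cc,(u,v) in((c,q),(s,q2)):
    for i,w in((0,(u-cc['cx'])/cc['fx']),(1,(v-cc['cy'])/cc['fy'])):
        r=cc['R'][i]-w*cc['R'][2];A.append(r);B.append(w*cc['t'][2]-cc['t'][i])
X=np.linalg.lstsq(np.array(A),np.array(B),rcond=None)[0];print('ball',X,tojig(X))
print('start',tow((-115,0)), tow((-62,0)))
E
```

```text
fpL [12.6 84.9]
fpR [ 13.9 -87.1]
rearL [-71.6  58.2]
rearR [-69.9 -70.5]
stopL [36.6 72.3]
stopR [ 36.8 -74.8]
tipend [-111.7 -124.7]
axisnut [ -23.6 -101.5]
holetip [ -90.2 -120.2]
scr [100.1 -85.1]
axis px [329.20548176 264.801272  ]
[320.31578947 226.94736842]
ball [ 576.19650223 -153.29614295  161.06898185] [ 13.8858027  -88.80880354]
start [450.99337254 -59.36675437] [503.95033998 -61.50207627]
```

```bash
python3 -m creep '[[[12.88,-22.93,-2,0,0,2.38],[12.88,-22.93,-2,0,0,2.38],[12.88,-22.93,-2,0,0,2.38],[12.88,-22.93,-2,0,0,2.38],[12.88,-22.93,-2,0,0,2.38],[12.88,-22.93,-2,0,0,2.38],[12.88,-22.93,-2,0,0,2.38],[12.88,-22.93,-2,0,0,2.38],[12.88,-22.93,-2,0,0,2.38],[12.88,-22.93,-2,0,0,2.38],[12.88,-22.93,-2,0,0,2.38],[12.88,-22.93,-2,0,0,2.38],[12.88,-22.93,-2,0,0,2.38],[12.88,-22.93,-2,0,0,2.38],[12.88,-22.93,-2,0,0,2.38],[12.88,-22.93,-2,0,0,2.38],[12.88,-22.93,-2,0,0,2.38],[12.88,-22.93,-2,0,0,2.38],[12.88,-22.93,-2,0,0,2.38],[12.88,-22.93,-2,0,0,2.38]]]' 85
```

```text
time_s: 1.92
eef_pos: [450.4, -63.3, 254.0]
ee_rot: [-0.0, 0.019, 1.0, 0.0]
force: [0.1, 0.7, 0.9]
grip_width: 0.994
grip_force: 0.0
```

```bash
python3 -m creep '[[[0,0,-6.4,0,0,0],[0,0,-6.4,0,0,0],[0,0,-6.4,0,0,0],[0,0,-6.4,0,0,0],[0,0,-6.4,0,0,0],[0,0,-6.4,0,0,0],[0,0,-6.4,0,0,0]]]'
python3 - <<'E'
from h import *
s=cap('scene');w=cap('wrist')
e=ctrl.sense()['eef_pos'];print(e,tojig(e))
for h in(35,22):
    for y in(-57,57): print(h,y,proj(s,[*tow(tojig(e)+[0,y]),h]))
a=cv2.resize(s['image'][180:340,200:400],None,fx=3,fy=3)[:,:,::-1]; b=cv2.resize(w['image'],(600,480))[:,:,::-1][:,:200*0+600]
cv2.imwrite('pics/s2.png',a)
E
```

```text
time_s: 2.5
eef_pos: [451.7, -64.2, 96.0]
ee_rot: [0.001, 0.02, 1.0, -0.001]
force: [0.7, -0.5, -0.1]
grip_width: 0.997
grip_force: 0.0
[451.84493659 -64.43157236  96.25987131] [-113.94507044   -5.02639695]
35 -57 [266.51442644 277.95731279]
35 57 [249.59518119 248.80590812]
22 -57 [266.93783927 281.95003591]
22 57 [250.09317986 252.75172085]
```

View pics/s2.png

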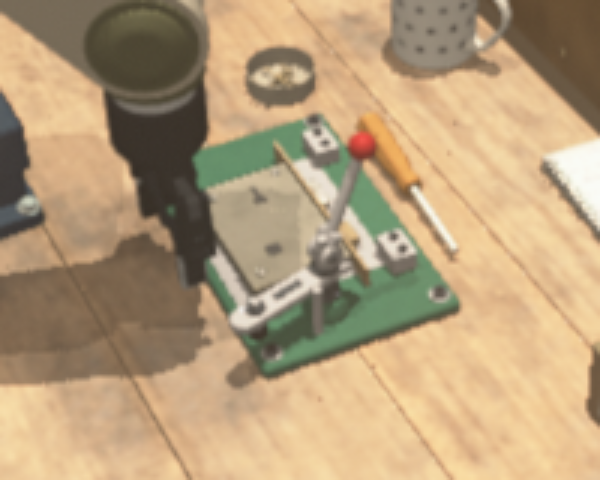

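The near fingertip shows at about (263,275) in the full image, which puts it about 35 mm high, so open tips stand about 60 mm ahead of the TCP. The strap, pin and lever are well clear of the gripper.

```bash
python3 -m creep '[[[0,0,-0.74,0,0,0],[0.4,-0.02,-0.74,0,0,0],[0.8,-0.03,-0.74,0,0,0],[1.0,-0.04,-0.74,0,0,0],[1.1,-0.04,-0.74,0,0,0],[1.16,-0.05,-0.74,0,0,0],[1.22,-0.05,-0.74,0,0,0],[1.28,-0.05,-0.74,0,0,0],[1.34,-0.05,-0.74,0,0,0],[1.4,-0.06,-0.74,0,0,0]]]'; python3 -m creep '[[[0.06,0,0,0,0,0],[0.12,0,0,0,0,0],[0.18,-0.01,0,0,0,0],[0.24,-0.01,0,0,0,0],[0.3,-0.01,0,0,0,0]]]'
```

```text
time_s: 3.43
eef_pos: [484.8, -65.4, 75.4]
ee_rot: [-0.002, 0.02, 1.0, 0.0]
force: [-7.3, 0.5, 5.5]
grip_width: 0.995
grip_force: 3.3
time_s: 3.85
eef_pos: [492.3, -65.8, 75.4]
ee_rot: [-0.002, 0.02, 1.0, 0.0]
force: [-5.6, -0.0, 6.0]
grip_width: 0.995
grip_force: 3.2
```

```bash
python3 -m creep '[[[0.05,0,0.08,0,0,0],[0.1,0,0.08,0,0,0],[0.15,-0.01,0.08,0,0,0],[0.2,-0.01,0.08,0,0,0],[0.25,-0.01,0.08,0,0,0],[0.3,-0.01,0.08,0,0,0]]]'; python3 -m creep '[[[0.02,0,0,0,0,0],[0.04,0,0,0,0,0],[0.06,0,0,0,0,0]]]'
```

```text
time_s: 4.35
eef_pos: [500.5, -66.2, 77.4]
ee_rot: [-0.001, 0.02, 1.0, 0.0]
force: [-5.2, -0.7, 4.3]
grip_width: 0.992
grip_force: 2.7
time_s: 4.6
eef_pos: [502.0, -66.2, 77.4]
ee_rot: [-0.0, 0.02, 1.0, 0.0]
force: [-5.4, -0.3, 4.4]
grip_width: 0.995
grip_force: 2.7
```

```bash
python3 -m creep '[[[0.03,0,0,0,0,0],[0.05,0,0,0,0,0]]]';python3 -m creep '[[[0.03,0,0,0,0,0],[0.05,0,0,0,0,0]]]';  python3 - <<'E'
from h import *
c=cap('top'); x=c['image'][205:320,205:360]; cv2.imwrite('pics/t3.png',cv2.resize(x,None,fx=5,fy=5,interpolation=cv2.INTER_CUBIC)[:,:,::-1])
E
```

```text
time_s: 4.77
eef_pos: [503.3, -66.2, 77.4]
ee_rot: [-0.0, 0.02, 1.0, 0.0]
force: [-5.7, 0.2, 3.7]
grip_width: 0.995
grip_force: 2.6
time_s: 4.93
eef_pos: [504.5, -66.3, 77.4]
ee_rot: [-0.0, 0.02, 1.0, 0.0]
force: [-5.4, 0.2, 3.2]
grip_width: 0.996
grip_force: 2.7
```

View pics/t3.png

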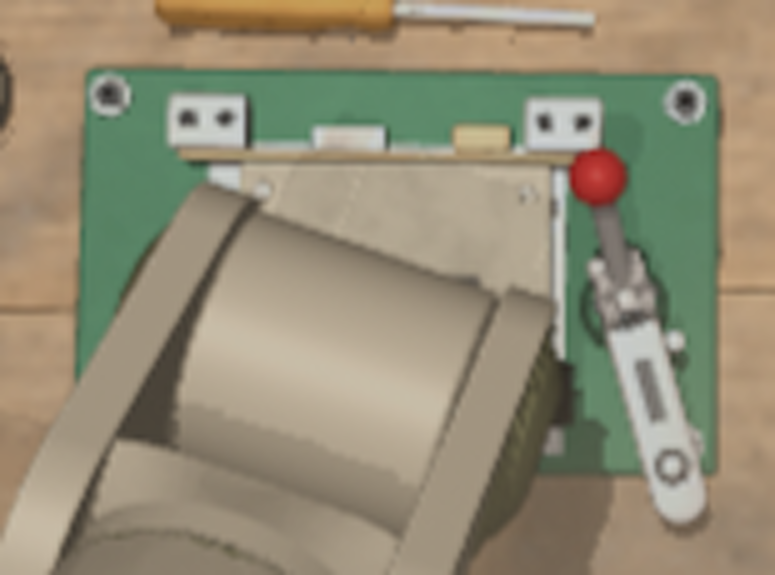

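The faceplate, at crop (180–575,155), is almost on the stops (lower edges about y=151–154) and looks square. I'll creep forward until the force rises.

```bash
for i in 1 2 3; do python3 -m creep '[[[0.02,0,0,0,0,0],[0.03,0,0,0,0,0]]]' | grep -E "pos|force"; done
```

```text
eef_pos: [505.3, -66.3, 77.4]
force: [-5.5, -0.2, 3.1]
grip_force: 2.7
eef_pos: [505.6, -66.2, 77.4]
force: [-9.4, 0.1, 6.9]
grip_force: 4.8
eef_pos: [505.8, -66.2, 77.3]
force: [-13.8, -1.5, 10.3]
grip_force: 6.9
```

```bash
python3 -m creep '[[[0.03,0,0,0,0,0],[0.03,0,0,0,0,0],[0.03,0,0,0,0,0],[0.03,0,0,0,0,0]]]'; python3 -m creep '[[[-0.2,0,0,0,0,0],[-1,0.04,0,0,0,0],[-1.6,0.06,0,0,0,0],[-1.6,0.06,1.5,0,0,0],[-1.6,0.06,3.0,0,0,0],[-1.6,0.06,3.0,0,0,0]]]' 0; python3 - <<'E'
from h import *
c=cap('top'); x=c['image'][205:320,205:360]; cv2.imwrite('pics/t4.png',cv2.resize(x,None,fx=5,fy=5,interpolation=cv2.INTER_CUBIC)[:,:,::-1])
# strap push path: finger centre at radius 62 from axis, offset s behind strap
for a in (196,150,120,90):
    r=np.radians(a); u=np.array([np.cos(r),np.sin(r)]); n=np.array([-u[1],u[0]]) # n: ccw side = side to push from
    print(a,[tow(np.array([-25,-100])+62*u+n*s).round(1).tolist() for s in (29,45)])
E
```

```text
time_s: 5.82
eef_pos: [505.9, -66.2, 77.3]
ee_rot: [-0.003, 0.02, 1.0, 0.0]
force: [-16.8, -2.6, 11.9]
grip_width: 0.992
grip_force: 8.4
time_s: 6.32
eef_pos: [470.4, -65.7, 158.5]
ee_rot: [0.006, 0.02, 1.0, -0.002]
force: [1.8, 0.2, 1.5]
grip_width: 0.139
grip_force: 0.0
196 [[483.5, -205.8], [487.3, -221.3]]
150 [[469.0, -154.3], [460.4, -167.8]]
120 [[482.4, -121.5], [468.2, -128.9]]
90 [[510.4, -99.8], [494.4, -99.1]]
```

View pics/t4.png

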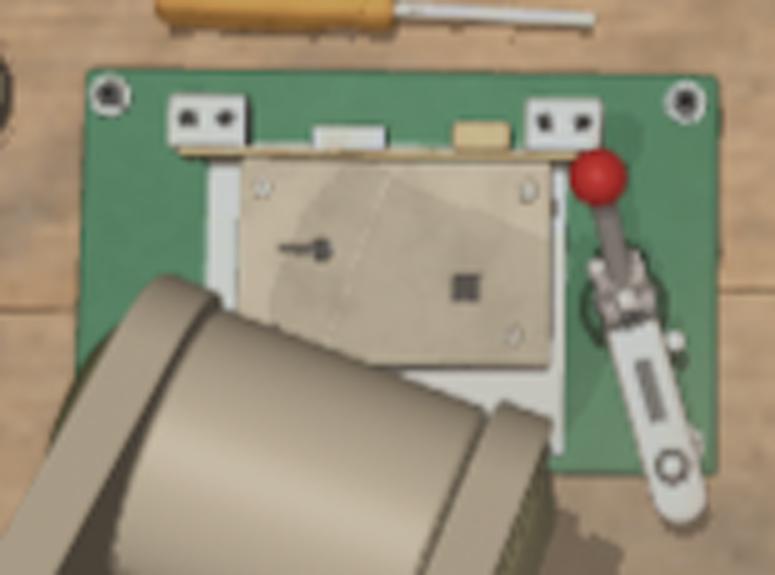

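The case is home and square: the faceplate, at crop (180–575,153), meets both stops. The strap and lever haven't moved. Next I bring the closed fingers round to the right side of the strap.

```bash
python3 -m creep '[[[0.2,-1.5,0,0,0,0],[0.4,-3,0,0,0,0],[0.4,-4.5,0,0,0,0],[0.4,-6,0,0,0,0],[0.4,-6.45,0,0,0,0],[0.4,-6.45,-0.8,0,0,0],[0.4,-6.45,-1.58,0,0,0],[0.4,-6.45,-1.58,0,0,0],[0.4,-6.45,-1.58,0,0,0]]]' 0
python3 -m creep '[[[0.2,0.2,0,0,0,0],[0.38,0.54,0,0,0,0],[0.2,0.75,0,0,0,0],[0.07,0.94,0,0,0,0],[-0.06,1.12,0,0,0,0],[-0.16,1.35,0,0,0,0],[-0.26,1.57,0,0,0,0],[-0.34,1.8,0,0,0,0],[-0.34,1.8,0,0,0,0]]]'
python3 - <<'E'
from h import *
c=cap('top');x=c['image'][205:320,205:360]; cv2.imwrite('pics/t5.png',cv2.resize(x,None,fx=5,fy=5,interpolation=cv2.INTER_CUBIC)[:,:,::-1])
E
```

```text
time_s: 7.12
eef_pos: [477.6, -225.6, 112.1]
ee_rot: [-0.001, 0.02, 1.0, 0.001]
force: [-0.9, -0.8, 0.6]
grip_width: 0.001
grip_force: 0.0
time_s: 7.87
eef_pos: [468.8, -180.0, 112.9]
ee_rot: [-0.0, 0.02, 1.0, 0.0]
force: [-0.4, 0.4, -0.1]
grip_width: 0.001
grip_force: 0.0
```

View pics/t5.png

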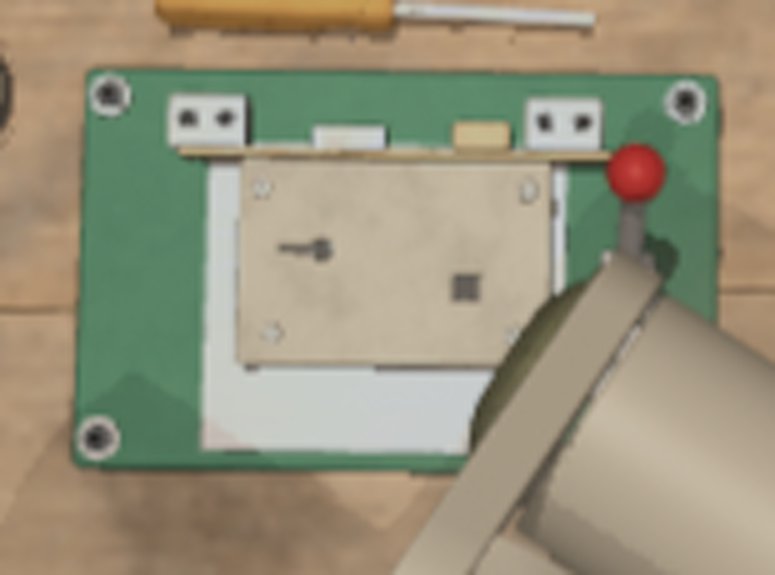

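The ball has moved right to crop (635,170), so the strap is swinging with the push. I'll carry on round the arc.

```bash
python3 -m creep '[[[-0.06,0.24,0,0,0,0],[-0.09,0.48,0,0,0,0],[-0.1,0.72,0,0,0,0],[-0.09,0.96,0,0,0,0],[-0.06,1.2,0,0,0,0],[0,1.45,0,0,0,0],[0.08,1.68,0,0,0,0],[0.17,1.9,0,0,0,0],[0.28,2.12,0,0,0,0],[0.42,2.33,0,0,0,0],[0.56,2.52,0,0,0,0],[0.72,2.7,0,0,0,0],[0.9,2.86,0,0,0,0],[1.1,3.01,0,0,0,0],[1.3,3.15,0,0,0,0],[1.3,3.15,0,0,0,0]]]'
python3 - <<'E'
from h import *
c=cap('top');hsv=cv2.cvtColor(c['image'],cv2.COLOR_RGB2HSV);m=cv2.inRange(hsv,(0,170,120),(6,255,255)); m[:, :250]=0; m[300:]=0;m[:200]=0
q=max(cv2.findContours(m,0,1)[0],key=cv2.contourArea)[:,0].mean(0);b=tojig(ray(c,*q,158));d=b-[-25,-100];a=np.degrees(np.arctan2(d[1],d[0]))
print(q,b,np.hypot(*d),'swing',np.radians(20-a))
E
```

```text
time_s: 9.25
eef_pos: [502.6, -101.7, 112.9]
ee_rot: [0.0, 0.02, 1.0, 0.0]
force: [0.6, 0.1, 1.2]
grip_width: -0.005
grip_force: 0.0
[351.72 256.12] [ -14.68740411 -139.30982328] 40.64002755897761 swing 1.6633021852941474
```

```bash
python3 -m creep '[[[0.12,0.05,0,0,0,0],[0.24,0.1,0,0,0,0],[0.34,0.14,0,0,0,0],[0.42,0.16,0,0,0,0],[0.48,0.18,0,0,0,0],[0.48,0.18,0,0,0,0]]]'; for i in 1 2; do python3 -m creep '[[[0.03,0,0,0,0,0],[0.06,0,0,0,0,0]]]' | grep -E "pos|force:"; done
cat > sw.py <<'E'
from h import *
c=cap('top');hsv=cv2.cvtColor(c['image'],cv2.COLOR_RGB2HSV);m=cv2.inRange(hsv,(0,170,120),(6,255,255)); m[:, :250]=0; m[310:]=0;m[:200]=0
q=max(cv2.findContours(m,0,1)[0],key=cv2.contourArea)[:,0].mean(0);b=tojig(ray(c,*q,158));d=b-[-25,-100];a=np.degrees(np.arctan2(d[1],d[0]))
print(q,b,np.hypot(*d),'swing',np.radians(20-a))
E
python3 sw.py
```

```text
time_s: 9.8
eef_pos: [514.1, -97.7, 112.9]
ee_rot: [0.0, 0.02, 1.0, -0.0]
force: [-0.3, -0.3, -0.4]
grip_width: -0.001
grip_force: 0.0
eef_pos: [515.2, -97.7, 112.9]
force: [-2.0, 0.3, 0.1]
grip_force: 0.5
eef_pos: [516.7, -97.7, 112.9]
force: [-1.0, 1.4, -0.7]
grip_force: 0.5
[352.28 260.56] [ -22.67706222 -140.36737132] 40.43415273044049 swing 1.8623806342634897
```

```bash
for i in 1 2 3; do python3 -m creep '[[[0.02,0,0,0,0,0],[0.04,0,0,0,0,0]]]' | grep -E "pos|force:"; done; python3 sw.py
```

```text
eef_pos: [517.8, -97.7, 112.9]
force: [-1.4, 1.2, 0.4]
grip_force: 0.5
eef_pos: [518.8, -97.8, 112.9]
force: [-0.9, 1.5, 0.2]
grip_force: 0.6
eef_pos: [519.2, -97.7, 112.7]
force: [-7.6, -0.3, 3.1]
grip_force: 3.7
[352.30434783 261.04347826] [ -23.54694231 -140.41655616] 40.442667922663155 swing 1.8839256140079523
```

```bash
python3 -m creep '[[[0,0,0,0,0,0],[0,0,0,0,0,0],[0,0,0,0,0,0],[-0.3,0,0,0,0,0],[-1,0,0,0,0,0],[-1,0,1.5,0,0,0],[-1,0,3,0,0,0],[-1,0,4.5,0,0,0],[-1,0,6,0,0,0],[-0.6,-1,6,0,0,0],[0.3,-2.5,6,0,0,0],[0.62,-4.09,6,0,0,0],[0.62,-4.09,6,0,0,0],[0.62,-4.09,6,0,0,0]]]'; python3 sw.py;python3 - <<'E'
from h import *
c=cap('scene');x=c['image'][180:340,200:400]; cv2.imwrite('pics/s6.png',cv2.resize(x,None,fx=4,fy=3.75,interpolation=cv2.INTER_CUBIC)[:,:,::-1])
E
```

```text
time_s: 11.9
eef_pos: [535.1, -201.8, 262.4]
ee_rot: [0.0, 0.021, 1.0, -0.0]
force: [0.3, 0.5, -0.3]
grip_width: 0.0
grip_force: 0.0Traceback (most recent call last):
  File "sw.py", line 3, in <module>
    q=max(cv2.findContours(m,0,1)[0],key=cv2.contourArea)[:,0].mean(0);b=tojig(ray(c,*q,158));d=b-[-25,-100];a=np.degrees(np.arctan2(d[1],d[0]))
      ~~~^^^^^^^^^^^^^^^^^^^^^^^^^^^^^^^^^^^^^^^^^^^^^^^^
ValueError: max() iterable argument is empty
```

View pics/s6.png

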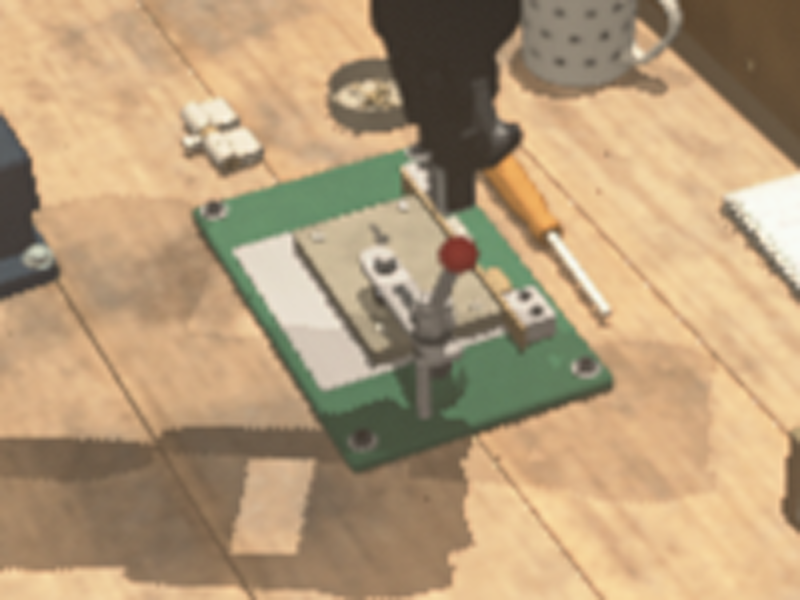

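The strap lies across the case with its foot at crop (385,265). The lever is up, and the closed fingertips at (455,205) hover just above the ball at (458,255). Pushing the lever down now.

```bash
python3 -m creep '[[[0,0,-0.5,0,0,0],[0,0,-0.8,0,0,0],[0,0,-0.97,0,0,0],[0,-0.14,-1.06,0,0,0],[0,-0.28,-1.15,0,0,0],[0,-0.42,-1.25,0,0,0],[0,-0.58,-1.38,0,0,0],[-0.01,-0.74,-1.51,0,0,0],[-0.02,-0.9,-1.65,0,0,0],[-0.02,-0.9,-1.65,0,0,0]]]'; python3 -m creep '[[[0,-0.14,-0.16,0,0,0],[0,-0.28,-0.32,0,0,0],[-0.01,-0.41,-0.48,0,0,0],[-0.01,-0.52,-0.66,0,0,0],[-0.02,-0.62,-0.84,0,0,0],[-0.02,-0.72,-1.02,0,0,0],[-0.02,-0.72,-1.02,0,0,0]]]'
```

```text
time_s: 12.83
eef_pos: [535.0, -224.4, 221.9]
ee_rot: [0.001, 0.021, 1.0, -0.001]
force: [0.2, -2.7, 3.9]
grip_width: 0.004
grip_force: 1.4
time_s: 13.42
eef_pos: [534.0, -240.8, 195.0]
ee_rot: [-0.001, 0.02, 1.0, 0.001]
force: [0.6, -0.2, 1.7]
grip_width: 0.0
grip_force: 0.2
```

```bash
python3 -m creep '[[[0,-0.08,-0.19,0,0,0],[0,-0.15,-0.38,0,0,0],[-0.01,-0.22,-0.57,0,0,0],[-0.01,-0.26,-0.76,0,0,0],[-0.02,-0.3,-0.95,0,0,0],[-0.02,-0.32,-1.1,0,0,0],[-0.02,-0.33,-1.25,0,0,0],[-0.02,-0.33,-1.35,0,0,0],[-0.02,-0.33,-1.35,0,0,0]]]'; for i in 1 2 3; do python3 -m creep '[[[0,0,-0.03,0,0,0],[0,0,-0.06,0,0,0]]]' | grep -E "pos|force:"; done
```

```text
time_s: 14.17
eef_pos: [533.6, -248.5, 161.7]
ee_rot: [-0.0, 0.02, 1.0, 0.0]
force: [0.2, 0.1, -0.0]
grip_width: -0.0
grip_force: 0.0
eef_pos: [533.8, -248.6, 160.9]
force: [-0.7, 0.5, 0.9]
grip_force: 0.6
eef_pos: [533.8, -248.7, 159.5]
force: [-0.1, -0.4, 0.6]
grip_force: 0.7
eef_pos: [533.8, -248.9, 157.9]
force: [-0.1, -1.2, 0.9]
grip_force: 0.7
```

```bash
for i in 1 2 3; do python3 -m creep '[[[0,0,-0.02,0,0,0],[0,0,-0.04,0,0,0]]]' | grep -E "pos|force:"; done;  python3 - <<'E'
from h import *
c=cap('scene');x=c['image'][180:340,200:400]; cv2.imwrite('pics/s7.png',cv2.resize(x,None,fx=4,fy=3.75,interpolation=cv2.INTER_CUBIC)[:,:,::-1])
E
```

```text
eef_pos: [533.8, -248.9, 156.9]
force: [-1.5, -1.0, 2.0]
grip_force: 1.3
eef_pos: [533.9, -249.0, 156.4]
force: [-2.0, -0.6, 7.7]
grip_force: 3.8
eef_pos: [534.1, -249.1, 156.0]
force: [-3.3, 0.3, 12.0]
grip_force: 6.1
```

View pics/s7.png

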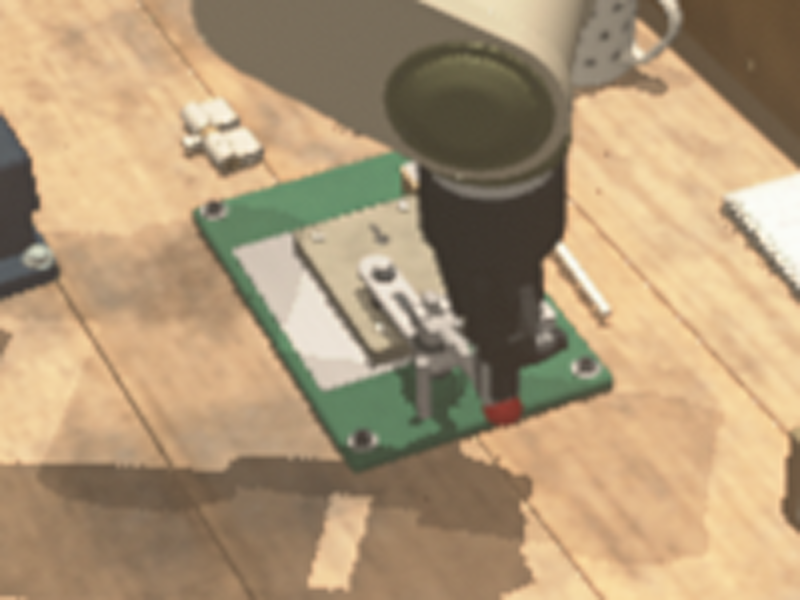

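The lever lies level, with the ball at crop (502,410) under the fingertips and a force that has risen to 12 N, so it is at its end stop. I'll hold briefly, withdraw upward and check.

```bash
python3 -m creep '[[[0,0,-0.02,0,0,0],[0,0,-0.02,0,0,0],[0,0,-0.02,0,0,0],[0,0,0.5,0,0,0],[0,0,2,0,0,0],[-1,0,3.5,0,0,0],[-2.5,0,5,0,0,0],[-4,0,5.5,0,0,0],[-5,0,6,0,0,0],[-6,0,6,0,0,0],[-6,0,6,0,0,0],[-6,0,6,0,0,0]]]'; python3 - <<'E'
from h import *
A=[];B=[]
for n,(v0,v1,u0,u1) in(('top',(230,320,300,400)),('scene',(220,320,290,360))):
    c=cap(n); hsv=cv2.cvtColor(c['image'],cv2.COLOR_RGB2HSV);m=cv2.inRange(hsv,(0,150,70),(8,255,255));k=np.zeros_like(m);k[v0:v1,u0:u1]=m[v0:v1,u0:u1]
    u,v=max(cv2.findContours(k,0,1)[0],key=cv2.contourArea)[:,0].mean(0)
    for i,w in((0,(u-c['cx'])/c['fx']),(1,(v-c['cy'])/c['fy'])):
        A.append(c['R'][i]-w*c['R'][2]);B.append(w*c['t'][2]-c['t'][i])
    if n=='top': x=c['image'][205:320,205:360]; cv2.imwrite('pics/t8.png',cv2.resize(x,None,fx=5,fy=5,interpolation=cv2.INTER_CUBIC)[:,:,::-1])
X=np.linalg.lstsq(np.array(A),np.array(B),rcond=None)[0];print('ball',X,tojig(X))
E
```

```text
time_s: 16.22
eef_pos: [383.3, -248.8, 305.2]
ee_rot: [0.0, 0.021, 1.0, -0.0]
force: [0.0, 0.3, -0.1]
grip_width: -0.001
grip_force: 0.0
ball [ 535.28394092 -253.35833505   77.60566356] [ -22.96212537 -190.4380816 ]
```

View pics/t8.png

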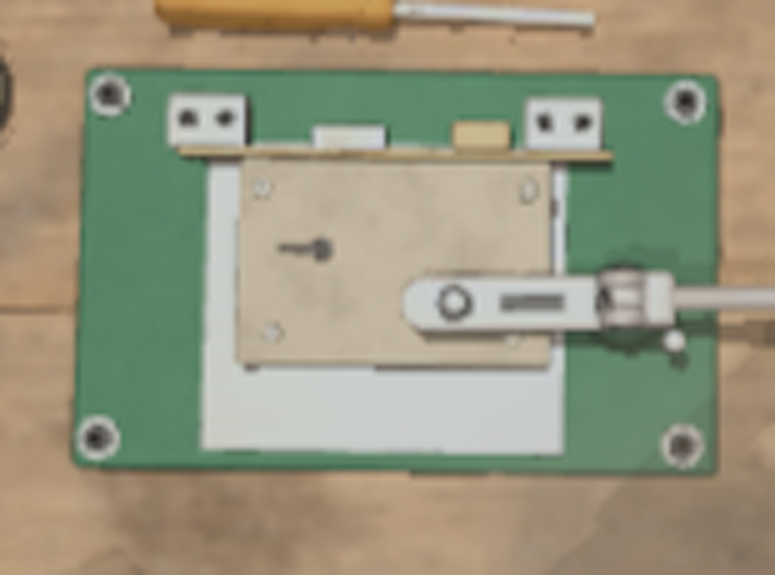

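The case is still home, with its faceplate at crop (180–612,155) on both stops. The strap lies square across it, with its tip at (405,303), and the lever is level with the ball at z≈77 mm (74 mm nominal). The robot is clear, so I'm handing in.

```bash
python3 -c "
from rig import ctrl
print(ctrl.finish_job())"
```

```text
the job is handed in; nothing more can be done
None
```

The job is handed in at about 16 s of the 61 s allowed: the lock case is home against both stops, the strap is across it at its stop and the cam lever is fully down; the final picture shows all this, but the foot's clamping force was not measured and no verdict came back.

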